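# Make up the shoe-care kit and the drawer-repair kit on the wardrobe shelf

### The job

Make up the two kits from the things on the shelf: the brush, the round polish tin and the flask-shaped tin go into the blue-bottomed shoe-care tray, the oak knob and the glass jar of screws into the yellow-bottomed repair tray. Each goes upright into the pocket cut out for it, flat on the pocket's floor; set things down rather than dropping or throwing them. Leave the black knob, the cedar block and the lint roller where they are.

Things in the scene. Friction and masses are not known exactly. Their poses are not given: they have to be found in the camera images.
- shoe_tray: Fixed foam board 15 mm thick, grey top, pockets 9 mm deep (floors 6 mm above the shelf, blue). Origin: centre of the underside. 164 (x) by 178 (y) mm. Pocket centres (x, y) in its frame: brush, rectangle 126 (x) by 58 (y) mm at (0, -52) mm; polish tin, round, 74 mm across, at (-40, 43) mm; flask, rectangle 46 (x) by 80 (y) mm at (50, 43) mm. At the robot's left or right, turned up to 0.25 rad.
- repair_tray: Fixed foam board 15 mm thick, grey top, pockets 9 mm deep (floors 6 mm above the shelf, yellow). Origin: centre of the underside. 160 (x) by 92 (y) mm. Pocket centres (x, y) in its frame: jar, round, 70 mm across, at (-35, 0) mm; knob, round, 48 mm across, at (45, 0) mm. On the side where the shoe tray is not, turned up to 0.25 rad.
- brush: Shoe brush standing on its bristles: dark bristle block (rigid) 104 x 36 mm, 22 mm high, under a dark wooden back 112 x 40 mm with round ends; 37 mm high in all. About 0.11 kg. Origin: centre of the underside; x along its length, y across, z up. Either end may go either way in its pocket.
- polish_tin: Round flat shoe-polish tin, 57 mm across, 26 mm high, steel with a red lid and brass disc on top. About 0.09 kg. Origin: centre of the underside, z up.
- flask: Steel tin shaped like a small hip flask, standing: rounded-end oval 62 mm wide (its x) by 28 mm thick (its y), straight sides up to 54 mm, then a shoulder and a dark twist cap (20 mm across) up to 74 mm. About 0.16 kg. Origin: centre of the underside, z up. Its width lies along the tray's y in its pocket, either side forward.
- jar: Small glass jar of screws, closed, 52 mm across with straight sides up to 42 mm, brass-coloured lid 47 mm across up to 61 mm. About 0.18 kg. Origin: centre of the underside, z up.
- oak_knob: Turned oak drawer knob (brown wood), standing on its foot: foot 30 mm across, waist 20 mm, head 34 mm across from 18 to 25 mm up; 29 mm high. 0.04 kg. Origin: centre of the foot's underside, z up.
- black_knob: Black plastic drawer knob of the same shape and size as the oak one, standing among the stock; not part of any kit. Origin: centre of the foot's underside.
- cedar_block: Bystander: reddish cedar moth block lying flat, 46 x 90 x 22 mm, at a far corner beside the stock. Origin: centre of the underside.
- lint_roller: Bystander: lint roller lying along its y at the other far corner, white roll 42 mm across and 90 mm long to +y, green handle 80 mm long to -y. Origin: underside, where roll and handle meet.

How it is judged:
By the outcome, as a careful person would: the job done as asked, in the order asked, and still so for the second after the job is handed in, with the robot touching nothing.
It also fails if it takes over 138 s, if anything falls off the work surface, if the arm or the gripper's body presses on something with over 40 N, if the wrist force passes 120 N, or if a joint passes its speed limit or range.

### The arm

A 6-joint arm with a two-finger parallel gripper is mounted at the origin on the work surface. World frame = base frame: x ahead of the robot, y to its left, z up, the work surface at z = 0. Lengths are in mm, angles in degrees, forces in N, time in s.
With the tool pointing down it reaches from about 300 to 850 mm from the base axis. Payload 4.2 kg.
Tool frame: the origin (TCP) lies at the very end of the fingers, on their centre line; the grasp point (between the pads) lies 19 mm behind it (env.grip_point_offset is the distance from the TCP to the grasp point, in mm); z points along the fingers, y is the line along which they close (so a half turn about z gives the same grasp; the last joint's range is limited). The gripper opens to 91 mm and grips with 3 to 60 N. Pads are 32 mm wide; open, the fingers measure 118 mm over their backs; the gripper's body (76 mm by 178 mm) begins 60 mm behind the grasp point.
Start: joints at [-70.073, 18.312, 89.639, -0, 72.044, -1.146], TCP at [206.754, -536.562, 183.976] pointing down, gripper open.
Joint ranges: [-177.97, 177.97], [-48.28, 115.42], [12.27, 149.76], [-77.06, 257.06], [2.81, 150.46], [-146.56, 146.56]. Speed limits (degrees/s): [147.25, 147.25, 180, 180, 180, 180].

### API

Orientations are given as [roll, pitch, yaw] about the fixed x, y, z axes, in that order (R = Rz(yaw) Ry(pitch) Rx(roll)).
In Python, from workcell import env gives the robot as it stands. The module is installed in compiled form; this text tells all that it offers.
- The arm moves only by the tool arm_command, never from a script. Its argument "rows" is a list of rows, each an object with "delta_pos": the shift along the tool's x, y, z in mm, a list of three; "roll": the turn about the tool's z in units of 5 degrees (1.0 is 5 degrees); "jaw": the opening in per cent of the stroke, from 0 (shut) to 100 (fully open). A call has 1 to 20 rows; each row is the pose to reach, as a shift and turn from the pose commanded when the call began, along the tool's axes at that moment; what a row does not reach only later rows make up. A row lasts 1/12 s, in which the tool goes at most 41.7 mm and 7.16 degrees, less where a joint would pass 70% of its speed; a pose out of reach is approached as far as the arm can. A call with a gripper value outside its range is refused whole. The fingers move at their own pace and stop on an object; "squeeze" is the grip in N (left out, the last holds). Time passes only in rows, so rows that repeat a pose let the fingers close. It gives the time, the measured TCP pose, the force, the opening and the grip force at its end, in the units of the state.
- env.state(): the state, without advancing time (a new reading comes with each control period).
- env.grab_frame(name): name is "scene" or "top"; returns a dict with "img" (384x512x3 uint8, blue, green, red), "z_map" (384x512 float32, mm along the optical axis (not along the pixel's ray), 0 where there is no reading), "fov_y" (degrees; the focal length in pixels is half the picture's height over the tangent of half this angle, whatever the lens; pixels are square), "cx", "cy" (the principal point, pixels), "dist" ([k1, k2, p1, p2, k3] as OpenCV has them; the pictures are not rectified), "R" (3x3) and "t" (3): a world point X has camera coordinates R X + t. Camera axes: x right, y down, z forward; pixel columns grow to the right and rows downward; lengths in mm; the calibration is good to about 2 mm. A picture is of the moment at which its call begins.
- env.job_done(): hands the job in; it is judged then, once.
The state is a dict: "time_s": time; "qpos": joint angles; "qvel": joint speeds; "effort": joint torques, N m; "ee_pos": TCP position; "ee_rot": TCP orientation; "force": force on the tool from outside, world axes, zero at the start; "torque": the same for the moment, N m; "gripper_width": finger opening in mm; "gripper_force": force on a finger pad.
Only numpy, scipy, OpenCV 4.12 (cv2) and the standard library are available. Lean on these libraries where they do the work, as an engineer would, in place of code of your own. Each camera call takes 0.05 s, during which the arm holds its last target. There are 200 camera calls.

## Working session

There is one attempt and no reset: what is moved stays moved. The work goes in short steps, Python scripts to look and compute and a tool call to move; the robot and the scene stay as the last step left them, time stands still between calls to the robot, and variables do not carry over. Pictures are saved under pics/ and viewed, at most 14 in all, crops included, and the job is handed in when it is done.

Besides the shell and the picture viewer there is one more tool, called by a JSON object that holds its "api" and its "payload". arm_command: Moves the arm, as the interface text tells. Its arguments: {"type":"object","properties":{"rows":{"type":"array"},"squeeze":{"type":"number"}},"required":["rows"]}

```bash
mkdir -p pics
cat > h.py <<'E'
import numpy as np, cv2
from workcell import env
def grab(n):
    f=env.grab_frame(n); h,w=f['img'].shape[:2]
    fl=h/2/np.tan(np.radians(f['fov_y'])/2)
    K=np.array([[fl,0,f['cx']],[0,fl,f['cy']],[0,0,1]]); D=np.array(f['dist'],float)
    uv=np.stack(np.meshgrid(np.arange(w),np.arange(h)),-1).reshape(-1,1,2).astype(np.float32)
    n_=cv2.undistortPoints(uv,K,D).reshape(h,w,2)
    z=f['z_map'].astype(float); P=np.dstack([n_*z[...,None],z])
    R=np.array(f['R']);t=np.array(f['t']).ravel()
    W=(P-t)@R; W[z==0]=np.nan
    f.update(K=K,D=D,W=W,Rm=R,tv=t); return f
def proj(f,X):
    return cv2.projectPoints(np.array(X,float).reshape(-1,1,3),cv2.Rodrigues(f['Rm'])[0],f['tv'],f['K'],f['D'])[0].reshape(-1,2)
E
python3 - <<'E'
from h import *
for n in('scene','top'):
    f=grab(n); cv2.imwrite(f'pics/{n}0.png',cv2.resize(f['img'],(768,576),interpolation=cv2.INTER_CUBIC)); np.save(n+'.npy',f['W']); np.save(n+'_i.npy',f['img'])
    print(n,f['fov_y'],-f['Rm'].T@f['tv'],f['Rm'][2],f['dist'])
print(env.state())
E
```

```text
scene 57.71218137933175 [993.18449535 277.76017585 662.50403434] [-0.53070016 -0.35034766 -0.77176023] [0.03119415 0.         0.         0.         0.        ]
top 44.202807902550035 [ 512.0665195   -16.74476711 1242.7158327 ] [ 0.05619583  0.00886453 -0.99838041] [-0.12191634  0.          0.          0.          0.        ]
{'time_s': 0.1, 'qpos': array([-7.00714413e+01,  1.83473592e+01,  8.96966970e+01,  7.31387929e-04,
        7.20399939e+01, -1.14644079e+00]), 'qvel': array([-0.01464543, -0.04712753, -0.11601584,  0.05713204,  0.06669422,
        0.03700378]), 'effort': array([ 1.17577474e-03, -4.13333738e+01, -2.32508934e+01,  7.30198645e-02,
        4.22195590e-02, -5.03297713e-05]), 'ee_pos': array([ 206.61046053, -536.11505506,  183.22897782]), 'ee_rot': array([-1.79915981e+02, -2.37693914e-03,  2.10747717e+01]), 'force': array([ 0.11424819, -0.4182043 ,  0.07060673]), 'torque': array([-0.02302153, -0.02849401, -0.00674618]), 'gripper_force': 0.0, 'gripper_width': 90.79224143976244}
```

View pics/top0.png

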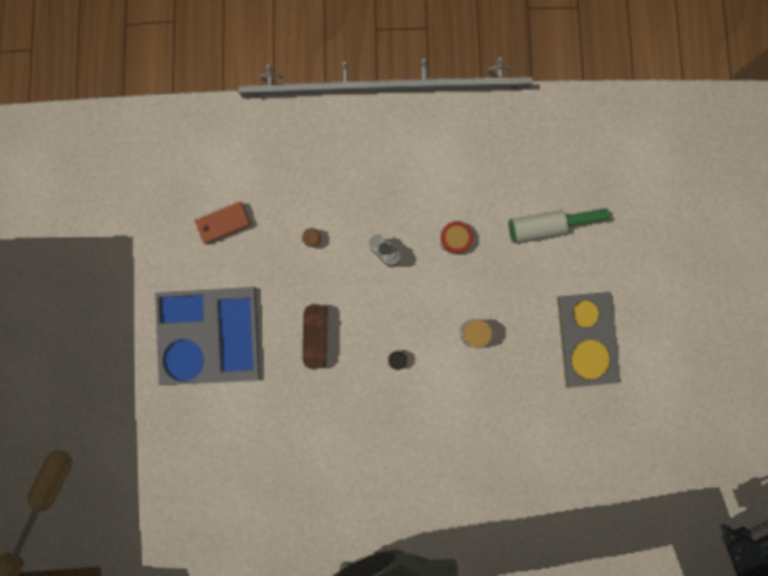

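View pics/scene0.png

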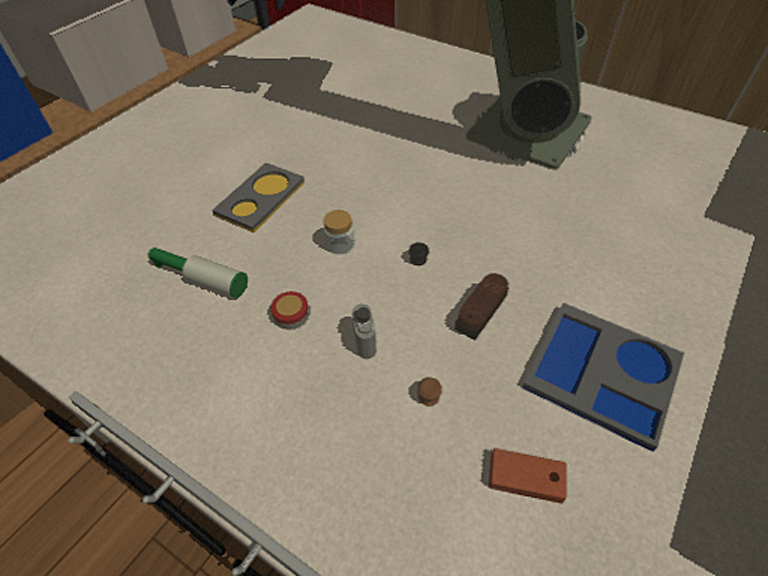

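The top view (768x576 px) shows the shoe tray at (207,337), the repair tray at (589,340) and the brush at (316,336). The oak knob is at (312,238), the flask at (385,250), the polish tin at (457,237), the jar at (477,333) and the black knob at (398,360). The scene view agrees with this.

Run:
```python
import numpy as np, cv2
from h import *
for n in('top','scene'):
    W=np.load(n+'.npy'); z=W[...,2]
    ok=np.isfinite(z)&(W[...,0]>250)&(W[...,0]<800)&(abs(W[...,1])<450)
    g=ok&(z<6)&(z>-12); print(n,'ground z',np.median(z[g]))
    m=(ok&(z>10)).astype(np.uint8)
    k,l,s,c=cv2.connectedComponentsWithStats(m)
    for i in range(1,k):
        if s[i,4]<40: continue
        p=W[l==i]; top=np.percentile(p[:,2],95); q=p[p[:,2]>top-8].astype(np.float32)
        r=cv2.minAreaRect(q[:,:2].copy())
        print(s[i,4],'px',c[i].round(),'top %.0f'%top,'cen',np.array(r[0]).round(1),'size',np.array(r[1]).round(1),'ang %.1f'%r[2],'mean',q[:,:2].mean(0).round(1))
# tray colours
W=np.load('top.npy');I=np.load('top_i.npy');h=cv2.cvtColor(I,cv2.COLOR_BGR2HSV)
for nm,lo,hi in(('blue',(100,140,50),(130,255,255)),('yellow',(18,150,120),(32,255,255))):
    m=cv2.inRange(h,lo,hi);k,l,s,c=cv2.connectedComponentsWithStats(m)
    for i in range(1,k):
        if s[i,4]>80:
            p=W[l==i];p=p[np.isfinite(p[:,2])].astype(np.float32);r=cv2.minAreaRect(p[:,:2].copy());print(nm,s[i,4],c[i].round(),np.array(r[0]).round(1),np.array(r[1]).round(1),'%.1f'%r[2],'z%.1f'%np.median(p[:,2]))
```

```text
top ground z -0.6799775759759141
574 px [148. 148.] top 24 cen [702.  292.1] size [45.1 89.4] ang 20.5 mean [702.  292.2]
848 px [367. 149.] top 43 cen [ 683.5 -294.4] size [ 35.4 167.9] ang 8.4 mean [ 678.5 -258.5]
388 px [304. 158.] top 29 cen [ 663.5 -118.4] size [54.7 54.8] ang 25.6 mean [ 663.3 -118.3]
135 px [207. 158.] top 31 cen [669.9 134.5] size [30.9 31.3] ang 73.9 mean [670.  134.4]
268 px [256. 166.] top 74 cen [641.2   8.4] size [17.5 17. ] ang 88.2 mean [641.7   7.8]
1927 px [136. 224.] top 18 cen [503.4 325.3] size [164.9 179.4] ang 1.3 mean [502. 327.]
1330 px [392. 224.] top 19 cen [ 479.6 -343.3] size [159.5  94.1] ang 3.9 mean [ 485.3 -342.4]
656 px [210. 224.] top 40 cen [498.3 130.9] size [ 39.3 107.5] ang 88.4 mean [498.4 131. ]
323 px [317. 222.] top 64 cen [ 496.5 -143.2] size [44.3 42.6] ang 41.9 mean [ 496.4 -143.2]
134 px [265. 240.] top 32 cen [454.   -9.2] size [30.9 29.1] ang 43.6 mean [454.1  -9.9]
scene ground z -1.2713881306761667
841 px [171. 131.] top 16 cen [ 482.4 -342.6] size [161.1  95. ] ang 3.5 mean [ 491.9 -340.1]
469 px [225. 153.] top 61 c
[... 379 characters left out ...]
3] size [56.4 55.5] ang 21.8 mean [ 668.1 -115.3]
426 px [242. 219.] top 73 cen [646.4   8.2] size [18.1 18.8] ang 7.3 mean [646.6   9.2]
2928 px [406. 249.] top 15 cen [506.2 325.3] size [167.7 177.3] ang 1.6 mean [511.2 331.8]
208 px [286. 259.] top 29 cen [673.1 134.2] size [34.1 30.8] ang 30.7 mean [675.4 135.3]
1283 px [352. 316.] top 22 cen [705.8 293.5] size [45.9 88.9] ang 20.7 mean [707.6 293.8]
blue 415 [121. 206.] [552.2 370.3] [42.  72.6] 1.4 z5.0
blue 866 [157. 223.] [505.3 273.4] [121.7  51.2] 2.1 z5.0
blue 506 [122. 240.] [462.  368.5] [66.  66.7] 43.3 z4.6
yellow 219 [390. 209.] [ 523.7 -342.5] [41.9 42.3] 88.9 z5.4
yellow 493 [393. 239.] [ 444.  -346.3] [64.4 65.2] 63.2 z5.7
```

{"api": "arm_command", "payload": {"rows": [{"delta_pos": [514, -517, 64], "roll": 4.5, "jaw": 80}, {"delta_pos": [514, -517, 64], "roll": 4.5, "jaw": 80}, {"delta_pos": [514, -517, 64], "roll": 4.5, "jaw": 80}, {"delta_pos": [514, -517, 64], "roll": 4.5, "jaw": 80}, {"delta_pos": [514, -517, 64], "roll": 4.5, "jaw": 80}, {"delta_pos": [514, -517, 64], "roll": 4.5, "jaw": 80}, {"delta_pos": [514, -517, 64], "roll": 4.5, "jaw": 80}, {"delta_pos": [514, -517, 64], "roll": 4.5, "jaw": 80}, {"delta_pos": [514, -517, 64], "roll": 4.5, "jaw": 80}, {"delta_pos": [514, -517, 64], "roll": 4.5, "jaw": 80}, {"delta_pos": [514, -517, 64], "roll": 4.5, "jaw": 80}, {"delta_pos": [514, -517, 64], "roll": 4.5, "jaw": 80}, {"delta_pos": [514, -517, 64], "roll": 4.5, "jaw": 80}, {"delta_pos": [514, -517, 64], "roll": 4.5, "jaw": 80}, {"delta_pos": [514, -517, 64], "roll": 4.5, "jaw": 80}, {"delta_pos": [514, -517, 64], "roll": 4.5, "jaw": 80}, {"delta_pos": [514, -517, 64], "roll": 4.5, "jaw": 80}, {"delta_pos": [514, -517, 64], "roll": 4.5, "jaw": 80}, {"delta_pos": [514, -517, 64], "roll": 4.5, "jaw": 80}, {"delta_pos": [514, -517, 64], "roll": 4.5, "jaw": 80}], "squeeze": 20}}

```text
time_s: 1.77
ee_pos: [500.1, 131.6, 119.1]
ee_rot: [179.9, 0.1, -1.3]
force: [-0.6, -0.4, 0.6]
gripper_width: 72.8
gripper_force: 0.0
```

Run:
```python
import numpy as np,cv2
from h import *
for n in('top','scene'):
    W=np.load(n+'.npy');p=W.reshape(-1,3);c=np.array([643,8])
    p=p[np.isfinite(p[:,2])&(np.hypot(*(p[:,:2]-c).T)<50)]
    for lo,hi in((8,60),(30,60),(45,62)):
        q=p[(p[:,2]>lo)&(p[:,2]<hi)].astype(np.float32)
        r=cv2.minAreaRect(q[:,:2].copy());print(n,lo,len(q),r)
f=grab('top')
cv2.imwrite('pics/t1.png',cv2.resize(f['img'][110:290,80:340],(780,540),interpolation=cv2.INTER_CUBIC))
s=env.state();print(s['time_s'],s['ee_pos'],s['ee_rot'],s['qpos'])
```

```text
top 8 206 ((641.9566040039062, 7.38128662109375), (61.74174499511719, 28.15077781677246), 43.24930191040039)
top 30 198 ((641.9566040039062, 7.38128662109375), (61.74174499511719, 28.15077781677246), 43.24930191040039)
top 45 191 ((642.4697265625, 7.1109466552734375), (61.37375259399414, 27.053754806518555), 43.35163497924805)
scene 8 350 ((645.6405639648438, 8.263792037963867), (62.740901947021484, 28.632984161376953), 43.89183807373047)
scene 30 276 ((645.5048217773438, 8.172174453735352), (62.431880950927734, 28.582820892333984), 43.96784591674805)
scene 45 226 ((645.0999755859375, 8.147335052490234), (61.85570526123047, 28.0709228515625), 44.18898391723633)
1.8167 [499.73217786 130.4817241  119.33257029] [ 1.79939701e+02  1.00745183e-01 -1.36481989e+00] [ 1.33807033e+01  1.61230582e+01  1.02815714e+02 -3.72915289e-02
  6.11740081e+01  1.04763483e+02]
```

View pics/t1.png

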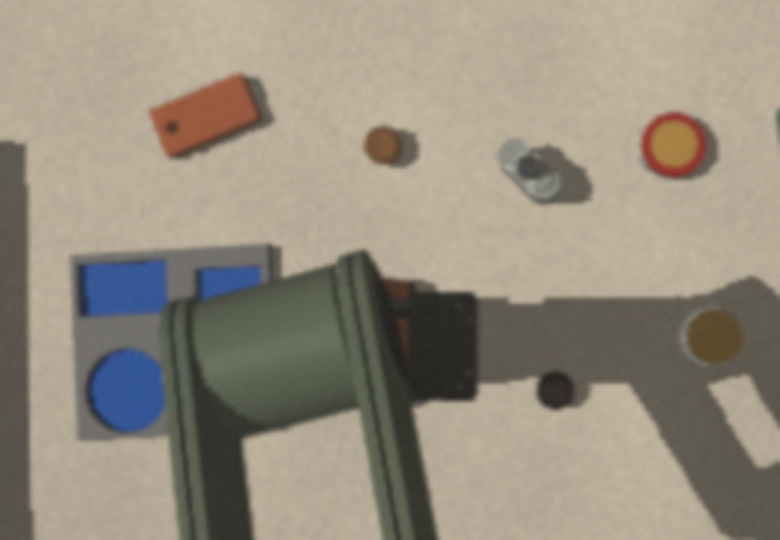

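The top crop shows the gripper over the brush at about (400,330). The flask at (530,170) has its width on a diagonal, about 44° by depth. Next I descend on the brush.

{"api": "arm_command", "payload": {"rows": [{"delta_pos": [0, 0, 20], "roll": 0, "jaw": 80}, {"delta_pos": [0, 0, 50], "roll": 0, "jaw": 80}, {"delta_pos": [0, 0, 80], "roll": 0, "jaw": 80}, {"delta_pos": [0, 0, 98], "roll": 0, "jaw": 80}, {"delta_pos": [0, 0, 108], "roll": 0, "jaw": 80}, {"delta_pos": [0, 0, 108], "roll": 0, "jaw": 80}, {"delta_pos": [0, 0, 108], "roll": 0, "jaw": 30}, {"delta_pos": [0, 0, 108], "roll": 0, "jaw": 30}, {"delta_pos": [0, 0, 108], "roll": 0, "jaw": 30}, {"delta_pos": [0, 0, 108], "roll": 0, "jaw": 30}, {"delta_pos": [0, 0, 108], "roll": 0, "jaw": 30}, {"delta_pos": [0, 0, 108], "roll": 0, "jaw": 30}, {"delta_pos": [0, 0, 108], "roll": 0, "jaw": 30}, {"delta_pos": [0, 0, 104], "roll": 0, "jaw": 30}, {"delta_pos": [0, 0, 90], "roll": 0, "jaw": 30}, {"delta_pos": [0, 0, 70], "roll": 0, "jaw": 30}, {"delta_pos": [0, 0, 60], "roll": 0, "jaw": 30}, {"delta_pos": [0, 0, 58], "roll": 0, "jaw": 30}], "squeeze": 20}}

```text
time_s: 3.32
ee_pos: [502.1, 131.1, 64.1]
ee_rot: [-179.9, -0.3, -1.4]
force: [0.2, 1.1, 0.6]
gripper_width: 27.3
gripper_force: 0.0
```

Run:
```python
from h import *
f=grab('scene')
u=proj(f,[502,131,40])[0].astype(int);print(u)
y,x=max(0,u[1]-80),max(0,u[0]-110)
cv2.imwrite('pics/s2.png',cv2.resize(f['img'][y:y+160,x:x+220],(770,560),interpolation=cv2.INTER_CUBIC))
print(env.state())
```

```text
[322 197]
{'time_s': 3.3667, 'qpos': array([ 1.33658450e+01,  1.95019751e+01,  1.07155980e+02, -6.79976795e-03,
        5.31608418e+01,  1.04792103e+02]), 'qvel': array([-0.03484992,  1.29644438,  1.73024052,  0.05269846, -0.91195181,
        0.02813112]), 'effort': array([ 2.56844804e-03, -3.83110249e+01, -1.92187804e+01,  1.20700157e-02,
       -2.28013890e-02,  1.52644157e-05]), 'ee_pos': array([501.5140221 , 130.94607436,  63.3081923 ]), 'ee_rot': array([-1.79959010e+02, -1.76590689e-01, -1.42225237e+00]), 'force': array([ 0.77822643, -0.64856315,  1.0414493 ]), 'torque': array([ 0.05367033, -0.02485074, -0.00561277]), 'gripper_force': 0.0, 'gripper_width': 27.408498836787555}
```

View pics/s2.png

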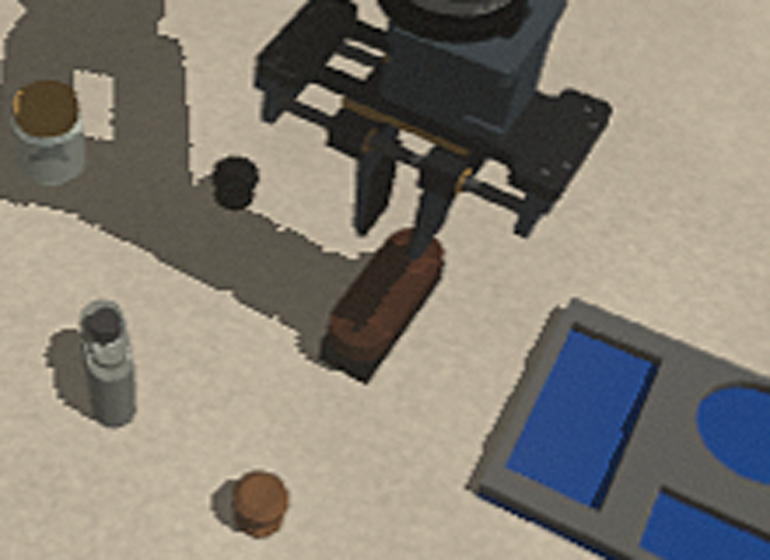

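The gripper is up empty and the brush still stands on the shelf, at about (385,300) in the crop. The fingers probably hadn't closed before the lift. I'll check whether the brush moved.

Run:
```python
from h import *
for n in('top','scene'):
    f=grab(n);W=f['W'];m=(W[...,2]>10)&(W[...,2]<44)&(abs(W[...,0]-500)<90)&(abs(W[...,1]-131)<60)
    p=W[m].astype(np.float32);print(n,len(p),cv2.minAreaRect(p[:,:2].copy()))
    p=W[(W[...,2]>56)&(W[...,2]<110)&(abs(W[...,0]-500)<60)&(abs(W[...,1]-131)<60)]
    for lo in range(56,110,9):
        q=p[(p[:,2]>lo)&(p[:,2]<lo+9)]
        if len(q):print(lo,len(q),q.min(0).round(),q.max(0).round())
```

```text
top 16 ((547.4223022460938, 117.95543670654297), (12.875882148742676, 6.823032379150391), 74.53952026367188)
scene 738 ((502.68621826171875, 131.18902587890625), (40.594024658203125, 109.99207305908203), 87.59166717529297)
83 4 [496. 110.  90.] [519. 145.  92.]
92 37 [486. 109.  92.] [521. 153. 101.]
101 48 [486. 108. 101.] [521. 154. 110.]
```

Run:
```python
from h import *
f=grab('scene');W=f['W']
for z in(63,83): print(z,proj(f,[[502,131-15,z],[502,131+15,z],[502,131-27,z],[502,131+27,z]]).round(1).tolist())
g=cv2.cvtColor(f['img'],cv2.COLOR_BGR2GRAY)
for y in range(164,194,3): print(y,[(x,int(W[y,x,0]),int(W[y,x,1]),int(W[y,x,2])) for x in range(310,345,5) if W[y,x,2]>50])
```

```text
63 [[317.4, 187.9], [329.7, 193.4], [312.6, 185.7], [334.7, 195.7]]
83 [[318.6, 182.0], [331.1, 187.6], [313.6, 179.8], [336.3, 189.9]]
164 [(315, 517, 106, 147), (320, 509, 114, 145), (330, 534, 142, 183), (335, 536, 151, 190), (340, 534, 160, 192)]
167 [(315, 517, 107, 140), (320, 509, 115, 136), (335, 539, 154, 186), (340, 539, 163, 190)]
170 [(315, 518, 109, 132), (320, 506, 115, 125), (330, 540, 146, 174), (335, 542, 156, 181), (340, 540, 164, 185)]
173 [(315, 519, 110, 124), (320, 504, 116, 114), (335, 519, 151, 149), (340, 540, 166, 177)]
176 [(315, 518, 111, 115), (320, 498, 115, 99), (335, 520, 153, 142)]
179 [(315, 516, 111, 104), (330, 518, 143, 125)]
182 [(315, 516, 113, 95), (330, 516, 144, 115), (335, 512, 153, 116)]
185 [(330, 519, 147, 110)]
188 [(330, 520, 148, 102)]
191 []
```

{"api": "arm_command", "payload": {"rows": [{"delta_pos": [0, 0, 0], "roll": 0, "jaw": 75}, {"delta_pos": [0, 0, 0], "roll": 0, "jaw": 75}, {"delta_pos": [0, 0, 0], "roll": 0, "jaw": 75}, {"delta_pos": [0, 0, 0], "roll": 0, "jaw": 75}, {"delta_pos": [0, 0, 0], "roll": 0, "jaw": 75}, {"delta_pos": [0, 0, 0], "roll": 0, "jaw": 75}, {"delta_pos": [0, 0, 0], "roll": 0, "jaw": 75}, {"delta_pos": [0, 0, 0], "roll": 0, "jaw": 75}, {"delta_pos": [0, 0, 15], "roll": 0, "jaw": 75}, {"delta_pos": [0, 0, 35], "roll": 0, "jaw": 75}, {"delta_pos": [0, 0, 46], "roll": 0, "jaw": 75}, {"delta_pos": [0, 0, 50], "roll": 0, "jaw": 75}, {"delta_pos": [0, 0, 50], "roll": 0, "jaw": 75}]}}

```text
time_s: 4.6
ee_pos: [499.8, 130.5, 11.1]
ee_rot: [180.0, 0.1, -1.4]
force: [-0.7, -0.5, 0.9]
gripper_width: 68.2
gripper_force: 0.0
```

Run:
```python
from h import *
print(env.grip_point_offset, env.state()['ee_pos'])
f=grab('scene');W=f['W'];print(env.state()['ee_pos'])
im=cv2.resize(f['img'][137:237,250:390],(784,560),interpolation=cv2.INTER_CUBIC)
X=[[518,131+s*d,z] for z in(12,32) for s in(-1,1) for d in(34,47)]
for q in proj(f,X): cv2.circle(im,tuple(int(v) for v in ((q-[250,137])*5.6+2.3)),4,(0,255,255),-1)
cv2.imwrite('pics/s3.png',im)
```

```text
18.8 [499.78062019 130.4696244   11.0753308 ]
[500.51066747 130.67101453  11.87616311]
```

View pics/s3.png

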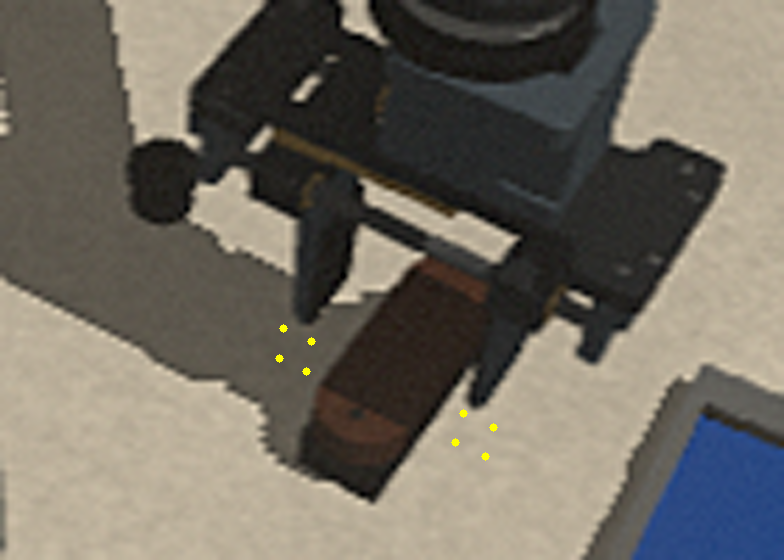

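The yellow dots mark where the fingertips should project at z=12 and z=32. The real tips, at (308,320) and (480,405), sit well above both, so the true tip is about 25–30 mm higher than the reading. I'll go down in small steps, watching the force and measuring.

{"api": "arm_command", "payload": {"rows": [{"delta_pos": [0, 0, 5], "roll": 0, "jaw": 75}, {"delta_pos": [0, 0, 10], "roll": 0, "jaw": 75}, {"delta_pos": [0, 0, 14], "roll": 0, "jaw": 75}, {"delta_pos": [0, 0, 15], "roll": 0, "jaw": 75}, {"delta_pos": [0, 0, 15], "roll": 0, "jaw": 75}]}}

```text
time_s: 5.07
ee_pos: [500.2, 130.6, -3.4]
ee_rot: [180.0, 0.0, -1.4]
force: [-0.3, -1.0, -0.3]
gripper_width: 68.8
gripper_force: 0.0
```

Run:
```python
from h import *
f=grab('scene');W=f['W'];print(env.state()['ee_pos'],env.state()['force'])
g=f['img'].astype(int)
dark=(g.max(2)<75)&(W[...,2]>6)&(abs(W[...,0]-505)<35)
for lo,hi in((75,106),(160,190)):
    m=dark&(W[...,1]>lo)&(W[...,1]<hi); p=W[m]; p=p[np.argsort(p[:,2])]
    print(len(p));print(p[:12].round().astype(int).tolist())
im=cv2.resize(f['img'][137:237,250:390],(784,560),interpolation=cv2.INTER_CUBIC)
X=[[516,131+s*34,z] for z in(0,10,20) for s in(-1,1)]
for q in proj(f,X): cv2.circle(im,tuple(int(v) for v in ((q-[250,137])*5.6+2.3)),3,(0,255,255),-1)
cv2.imwrite('pics/s4.png',im)
```

```text
[500.43864848 130.64190972  -3.1555763 ] [0.00985855 0.18195752 0.35238538]
947
[[516, 91, 25], [504, 95, 26], [516, 94, 26], [495, 95, 28], [517, 89, 28], [510, 95, 28], [500, 95, 29], [505, 95, 30], [515, 95, 30], [518, 91, 31], [491, 96, 31], [517, 94, 31]]
1806
[[521, 169, 29], [520, 171, 29], [521, 168, 31], [519, 167, 32], [521, 170, 33], [520, 169, 35], [521, 172, 36], [502, 173, 37], [520, 171, 37], [493, 174, 37], [513, 173, 37], [519, 164, 38]]
```

View pics/s4.png

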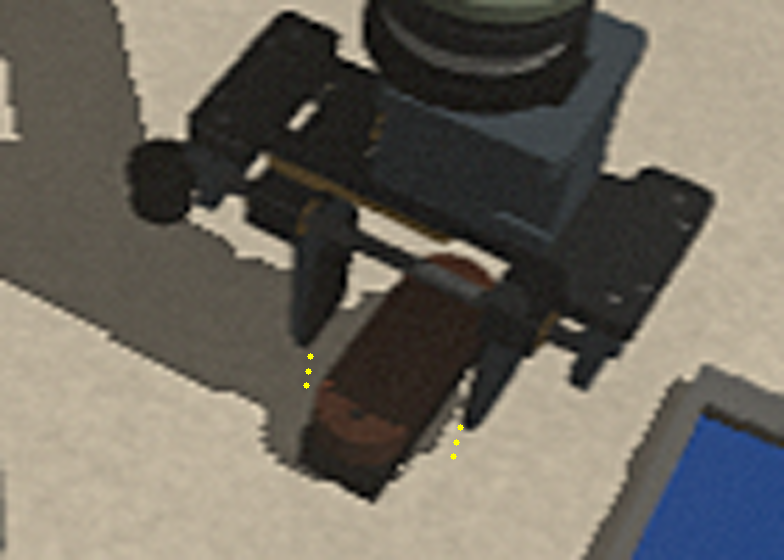

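The tips are at about z=23 at a reading of -3, so the true tip is about 26 mm above the reading. I'll go 11 mm lower and close.

{"api": "arm_command", "payload": {"rows": [{"delta_pos": [0, 0, 5], "roll": 0, "jaw": 75}, {"delta_pos": [0, 0, 9], "roll": 0, "jaw": 75}, {"delta_pos": [0, 0, 11], "roll": 0, "jaw": 75}, {"delta_pos": [0, 0, 11], "roll": 0, "jaw": 25}, {"delta_pos": [0, 0, 11], "roll": 0, "jaw": 25}, {"delta_pos": [0, 0, 11], "roll": 0, "jaw": 25}, {"delta_pos": [0, 0, 11], "roll": 0, "jaw": 25}, {"delta_pos": [0, 0, 11], "roll": 0, "jaw": 25}, {"delta_pos": [0, 0, 11], "roll": 0, "jaw": 25}, {"delta_pos": [0, 0, 11], "roll": 0, "jaw": 25}, {"delta_pos": [0, 0, 11], "roll": 0, "jaw": 25}, {"delta_pos": [0, 0, 11], "roll": 0, "jaw": 25}], "squeeze": 20}}

```text
time_s: 6.12
ee_pos: [500.6, 130.7, -14.0]
ee_rot: [-180.0, -0.0, -1.4]
force: [-0.4, -0.5, -0.2]
gripper_width: 40.0
gripper_force: 20.0
```

{"api": "arm_command", "payload": {"rows": [{"delta_pos": [0, 0, -4], "roll": 0, "jaw": 25}, {"delta_pos": [0, 0, -16], "roll": 0, "jaw": 25}, {"delta_pos": [0, 0, -32], "roll": 0, "jaw": 25}, {"delta_pos": [0, 0, -40], "roll": 0, "jaw": 25}, {"delta_pos": [0, -8, -42], "roll": 0, "jaw": 25}, {"delta_pos": [0, -28, -42], "roll": -0.2, "jaw": 25}, {"delta_pos": [1, -55, -42], "roll": -0.4, "jaw": 25}, {"delta_pos": [1, -85, -42], "roll": -0.6, "jaw": 25}, {"delta_pos": [2, -112, -42], "roll": -0.6, "jaw": 25}, {"delta_pos": [2.5, -132, -42], "roll": -0.6, "jaw": 25}, {"delta_pos": [2.5, -142, -42], "roll": -0.6, "jaw": 25}, {"delta_pos": [2.5, -142, -42], "roll": -0.6, "jaw": 25}]}}

```text
time_s: 7.12
ee_pos: [506.2, 274.6, 27.3]
ee_rot: [-180.0, 0.0, 1.7]
force: [-0.4, 0.4, -0.4]
gripper_width: 39.6
gripper_force: 20.0
```

Run:
```python
from h import *
f=grab('scene');W=f['W'];s=env.state();print(s['ee_pos'],s['ee_rot'],s['gripper_width'])
im=cv2.resize(f['img'][160:300,310:486],(704,560),interpolation=cv2.INTER_CUBIC)
cv2.imwrite('pics/s5.png',im)
m=(W[...,2]>55)&(W[...,2]<82)&(abs(W[...,0]-506)<62)&(abs(W[...,1]-273)<22)
p=W[m].astype(np.float32);print(len(p),p.min(0),p.max(0),cv2.minAreaRect(p[:,:2].copy()))
```

```text
[505.89634566 272.93543168  27.29749585] [1.79944285e+02 6.14099267e-02 1.67394871e+00] 40.12417088635879
862 [454.76453  251.07419   55.221878] [563.1648  294.7204   81.93344] ((508.9963073730469, 273.024169921875), (43.62028884887695, 108.28838348388672), 89.48775482177734)
```

View pics/s5.png

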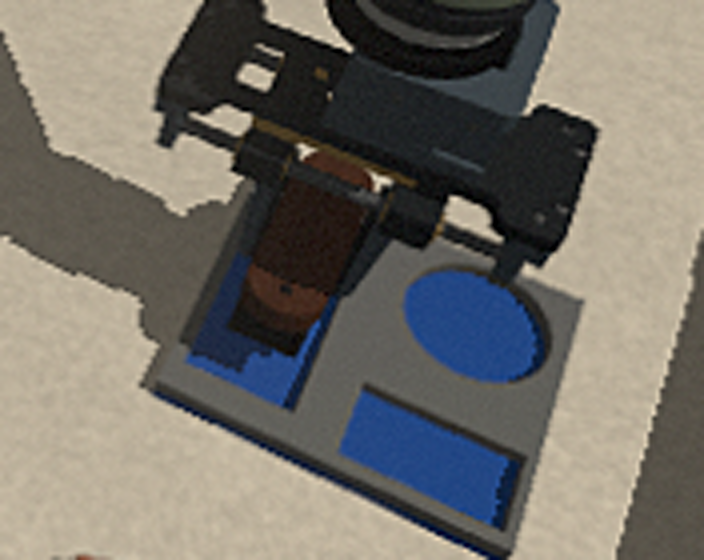

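The brush hangs level over its pocket, centred within 2 mm. I'll lower and release it.

{"api": "arm_command", "payload": {"rows": [{"delta_pos": [0, 0, 8], "roll": 0, "jaw": 25}, {"delta_pos": [0, 0, 20], "roll": 0, "jaw": 25}, {"delta_pos": [0, 0, 29], "roll": 0, "jaw": 25}, {"delta_pos": [0, 0, 33], "roll": 0, "jaw": 25}, {"delta_pos": [0, 0, 35], "roll": 0, "jaw": 25}, {"delta_pos": [0, 0, 36], "roll": 0, "jaw": 25}, {"delta_pos": [0, 0, 36], "roll": 0, "jaw": 25}, {"delta_pos": [0, 0, 36], "roll": 0, "jaw": 65}, {"delta_pos": [0, 0, 36], "roll": 0, "jaw": 65}, {"delta_pos": [0, 0, 36], "roll": 0, "jaw": 65}, {"delta_pos": [0, 0, 36], "roll": 0, "jaw": 65}, {"delta_pos": [0, 0, 30], "roll": 0, "jaw": 65}, {"delta_pos": [0, 0, 10], "roll": 0, "jaw": 65}, {"delta_pos": [0, 0, -20], "roll": 0, "jaw": 65}, {"delta_pos": [0, 0, -55], "roll": 0, "jaw": 65}, {"delta_pos": [0, 0, -72], "roll": 0, "jaw": 65}, {"delta_pos": [0, 0, -72], "roll": 0, "jaw": 65}]}}

```text
time_s: 8.58
ee_pos: [509.6, 274.2, 105.2]
ee_rot: [-179.7, -0.5, 1.6]
force: [-0.2, -0.3, 0.5]
gripper_width: 59.1
gripper_force: 0.0
```

{"api": "arm_command", "payload": {"rows": [{"delta_pos": [148, 395, 0], "roll": 0, "jaw": 82}, {"delta_pos": [148, 395, 0], "roll": 0, "jaw": 82}, {"delta_pos": [148, 395, 0], "roll": 0, "jaw": 82}, {"delta_pos": [148, 395, 0], "roll": 0, "jaw": 82}, {"delta_pos": [148, 395, 0], "roll": 0, "jaw": 82}, {"delta_pos": [148, 395, 0], "roll": 0, "jaw": 82}, {"delta_pos": [148, 395, 0], "roll": 0, "jaw": 82}, {"delta_pos": [148, 395, 0], "roll": 0, "jaw": 82}, {"delta_pos": [148, 395, 0], "roll": 0, "jaw": 82}, {"delta_pos": [148, 395, 0], "roll": 0, "jaw": 82}, {"delta_pos": [148, 395, 0], "roll": 0, "jaw": 82}, {"delta_pos": [148, 395, 0], "roll": 0, "jaw": 82}, {"delta_pos": [148, 395, 30], "roll": 0, "jaw": 82}, {"delta_pos": [148, 395, 50], "roll": 0, "jaw": 82}, {"delta_pos": [148, 395, 55], "roll": 0, "jaw": 82}, {"delta_pos": [148, 395, 55], "roll": 0, "jaw": 82}]}}

```text
time_s: 9.92
ee_pos: [663.2, -116.3, 42.8]
ee_rot: [-179.9, 0.3, 1.7]
force: [0.2, -0.2, -0.8]
gripper_width: 74.7
gripper_force: 0.0
```

```bash
cat >> h.py <<'E'
def shot(n,c,name,hw=90,hh=68):
    f=grab(n);u=proj(f,c)[0].astype(int);y=min(max(0,u[1]-hh),384-2*hh);x=min(max(0,u[0]-hw),512-2*hw)
    cv2.imwrite(f'pics/{name}.png',cv2.resize(f['img'][y:y+2*hh,x:x+2*hw],None,fx=4,fy=4,interpolation=cv2.INTER_CUBIC));return f
def box(f,c,r,lo,hi):
    W=f['W'];m=(W[...,2]>lo)&(W[...,2]<hi)&(np.hypot(W[...,0]-c[0],W[...,1]-c[1])<r)
    p=W[m].astype(np.float32); b=cv2.minAreaRect(p[:,:2].copy());print(len(p),np.round(b[0],1),np.round(b[1],1),round(b[2],1),'ztop',np.percentile(p[:,2],95).round(1))
E
python3 - <<'E'
from h import *
s=env.state();print(s['ee_pos'],s['ee_rot'])
f=shot('scene',[660,-118,30],'s6'); box(f,(665,-117),40,12,35)
W=f['W'];d=(f['img'].max(2)<75)&(W[...,2]>45)&(abs(W[...,0]-668)<30)
for lo,hi in((-175,-150),(-85,-60)):
    p=W[d&(W[...,1]>lo)&(W[...,1]<hi)];p=p[np.argsort(p[:,2])];print(p[:6].round().tolist())
E
```

```text
[ 663.18297585 -116.34762492   42.76255885] [-179.91718821    0.29836804    1.65596325]
418 [ 668.3 -117.2] [56.9 53.7] 80.1 ztop 26.7
[[662.0, -156.0, 71.0], [672.0, -155.0, 72.0], [679.0, -155.0, 72.0], [652.0, -155.0, 72.0], [669.0, -155.0, 72.0], [655.0, -155.0, 72.0]]
[[680.0, -75.0, 71.0], [673.0, -72.0, 76.0], [681.0, -73.0, 77.0], [680.0, -71.0, 77.0], [681.0, -76.0, 77.0], [671.0, -70.0, 78.0]]
```

View pics/s6.png

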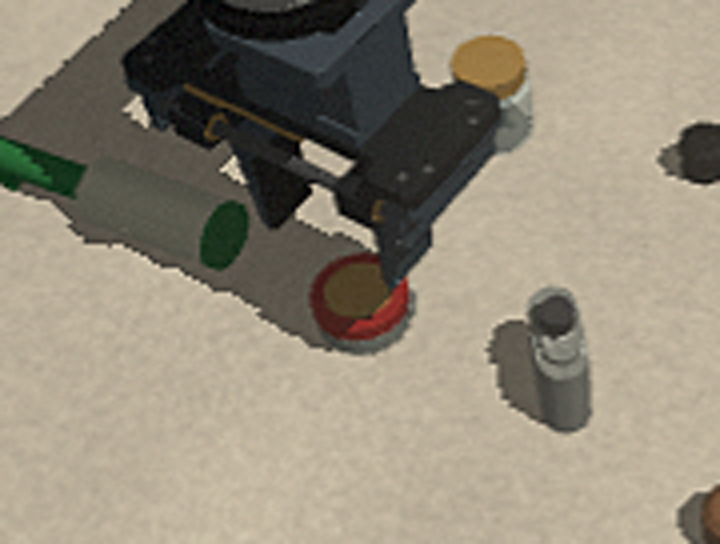

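The tips are at z≈70 for a reading of 43, which confirms the 26 mm offset. The tin, at (360,300) in the crop, lies straight below between the fingers. I'll grasp it after a 2 mm correction.

{"api": "arm_command", "payload": {"rows": [{"delta_pos": [2, 2, 20], "roll": 0, "jaw": 82}, {"delta_pos": [2, 2, 40], "roll": 0, "jaw": 82}, {"delta_pos": [2, 2, 54], "roll": 0, "jaw": 82}, {"delta_pos": [2, 2, 60], "roll": 0, "jaw": 82}, {"delta_pos": [2, 2, 60], "roll": 0, "jaw": 82}, {"delta_pos": [2, 2, 60], "roll": 0, "jaw": 45}, {"delta_pos": [2, 2, 60], "roll": 0, "jaw": 45}, {"delta_pos": [2, 2, 60], "roll": 0, "jaw": 45}, {"delta_pos": [2, 2, 60], "roll": 0, "jaw": 45}, {"delta_pos": [2, 2, 60], "roll": 0, "jaw": 45}, {"delta_pos": [2, 2, 60], "roll": 0, "jaw": 45}, {"delta_pos": [2, 2, 60], "roll": 0, "jaw": 45}, {"delta_pos": [2, 2, 60], "roll": 0, "jaw": 45}], "squeeze": 20}}

```text
time_s: 11.05
ee_pos: [668.5, -120.0, -13.4]
ee_rot: [180.0, -0.2, 1.6]
force: [-0.2, 1.3, 5.7]
gripper_width: 56.0
gripper_force: 20.0
```

{"api": "arm_command", "payload": {"rows": [{"delta_pos": [0, 0, -5], "roll": 0, "jaw": 45}, {"delta_pos": [0, 0, -22], "roll": 0, "jaw": 45}, {"delta_pos": [0, 0, -50], "roll": 0, "jaw": 45}, {"delta_pos": [0, 0, -80], "roll": 0, "jaw": 45}, {"delta_pos": [0, 0, -100], "roll": 0, "jaw": 45}, {"delta_pos": [-6, -15, -106], "roll": 0, "jaw": 45}, {"delta_pos": [-15, -40, -106], "roll": 0, "jaw": 45}, {"delta_pos": [-28, -74, -106], "roll": 0, "jaw": 45}, {"delta_pos": [-41, -108, -106], "roll": 0, "jaw": 45}, {"delta_pos": [-54, -142, -106], "roll": 0, "jaw": 45}, {"delta_pos": [-67, -176, -106], "roll": 0, "jaw": 45}, {"delta_pos": [-80, -210, -106], "roll": 0, "jaw": 45}, {"delta_pos": [-93, -244, -106], "roll": 0, "jaw": 45}, {"delta_pos": [-106, -278, -106], "roll": 0, "jaw": 45}, {"delta_pos": [-119, -312, -106], "roll": 0, "jaw": 45}, {"delta_pos": [-132, -346, -106], "roll": 0, "jaw": 45}, {"delta_pos": [-145, -380, -106], "roll": 0, "jaw": 45}, {"delta_pos": [-158, -414, -106], "roll": 0, "jaw": 45}, {"delta_pos": [-170, -446, -106], "roll": 0, "jaw": 45}, {"delta_pos": [-180, -471, -106], "roll": 0, "jaw": 45}]}}

```text
time_s: 12.72
ee_pos: [471.5, 347.7, 89.7]
ee_rot: [179.9, 0.1, 1.7]
force: [0.6, 0.6, -0.7]
gripper_width: 56.3
gripper_force: 20.0
```

{"api": "arm_command", "payload": {"rows": [{"delta_pos": [-5, -14, 0], "roll": 0, "jaw": 45}, {"delta_pos": [-7, -20, 0], "roll": 0, "jaw": 45}, {"delta_pos": [-7, -20, 20], "roll": 0, "jaw": 45}, {"delta_pos": [-7, -20, 45], "roll": 0, "jaw": 45}, {"delta_pos": [-7, -20, 60], "roll": 0, "jaw": 45}, {"delta_pos": [-7, -20, 65], "roll": 0, "jaw": 45}, {"delta_pos": [-7, -20, 65], "roll": 0, "jaw": 45}]}}

```text
time_s: 13.3
ee_pos: [466.2, 363.7, 24.2]
ee_rot: [179.8, 0.2, 1.5]
force: [0.9, -0.5, 0.1]
gripper_width: 56.3
gripper_force: 20.0
```

Run:
```python
from h import *
s=env.state();print(s['ee_pos'],s['ee_rot'],s['gripper_width'])
f=shot('scene',[480,350,30],'s7'); box(f,(465,367),33,55,72);
W=f['W'];I=f['img'].astype(int);m=(I[...,2]>I[...,0]+60)&(abs(W[...,0]-465)<60)&(abs(W[...,1]-367)<60)&(W[...,2]>35)
p=W[m].astype(np.float32);print(len(p),cv2.minAreaRect(p[:,:2].copy()),np.percentile(p[:,2],[5,95]))
```

```text
[466.15367422 363.66544736  24.23714028] [179.83645584   0.18094019   1.51550281] 56.30049910365316
583 [463.7 363.6] [57.4 56.5] 6.5 ztop 64.6Traceback (most recent call last):
  File "<stdin>", line 5, in <module>
    return _quantile_unchecked(
        a, q, axis, out, overwrite_input, method, keepdims, weights)
    return _ureduce(a,
                    func=_quantile_ureduce_func,
    ...<5 lines>...
                    overwrite_input=overwrite_input,
                    method=method)
    r = func(a, **kwargs)
    result = _quantile(arr,
                       quantiles=q,
    ...<2 lines>...
                       out=out,
                       weights=wgt)
    slices_having_nans = np.isnan(arr[-1, ...])
                                  ~~~^^^^^^^^^
IndexError: index -1 is out of bounds for axis 0 with size 0
```

View pics/s7.png

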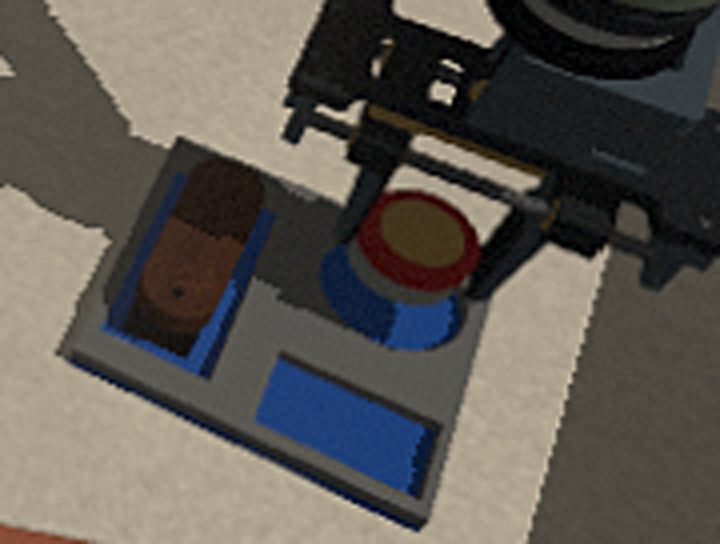

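The brush sits in its pocket. The tin hangs level above its round pocket, with its lid at (418,235). It needs about +1.5 mm in x and +3.5 mm in y.

{"api": "arm_command", "payload": {"rows": [{"delta_pos": [1.5, -3.5, 8], "roll": 0, "jaw": 45}, {"delta_pos": [1.5, -3.5, 20], "roll": 0, "jaw": 45}, {"delta_pos": [1.5, -3.5, 28], "roll": 0, "jaw": 45}, {"delta_pos": [1.5, -3.5, 32], "roll": 0, "jaw": 45}, {"delta_pos": [1.5, -3.5, 34], "roll": 0, "jaw": 45}, {"delta_pos": [1.5, -3.5, 35], "roll": 0, "jaw": 45}, {"delta_pos": [1.5, -3.5, 35], "roll": 0, "jaw": 45}, {"delta_pos": [1.5, -3.5, 35], "roll": 0, "jaw": 78}, {"delta_pos": [1.5, -3.5, 35], "roll": 0, "jaw": 78}, {"delta_pos": [1.5, -3.5, 35], "roll": 0, "jaw": 78}, {"delta_pos": [1.5, -3.5, 35], "roll": 0, "jaw": 78}, {"delta_pos": [1.5, -3.5, 30], "roll": 0, "jaw": 78}, {"delta_pos": [1.5, -3.5, 10], "roll": 0, "jaw": 78}, {"delta_pos": [1.5, -3.5, -25], "roll": 0, "jaw": 78}, {"delta_pos": [1.5, -3.5, -60], "roll": 0, "jaw": 78}, {"delta_pos": [1.5, -3.5, -80], "roll": 0, "jaw": 78}, {"delta_pos": [1.5, -3.5, -80], "roll": 0, "jaw": 78}]}}

```text
time_s: 14.77
ee_pos: [471.3, 371.3, 111.7]
ee_rot: [-179.6, -0.5, 1.6]
force: [-0.2, 0.9, 0.1]
gripper_width: 70.6
gripper_force: 0.0
```

{"api": "arm_command", "payload": {"rows": [{"delta_pos": [167, 364, 0], "roll": -8.4, "jaw": 65}, {"delta_pos": [167, 364, 0], "roll": -8.4, "jaw": 65}, {"delta_pos": [167, 364, 0], "roll": -8.4, "jaw": 65}, {"delta_pos": [167, 364, 0], "roll": -8.4, "jaw": 65}, {"delta_pos": [167, 364, 0], "roll": -8.4, "jaw": 65}, {"delta_pos": [167, 364, 0], "roll": -8.4, "jaw": 65}, {"delta_pos": [167, 364, 0], "roll": -8.4, "jaw": 65}, {"delta_pos": [167, 364, 0], "roll": -8.4, "jaw": 65}, {"delta_pos": [167, 364, 0], "roll": -8.4, "jaw": 65}, {"delta_pos": [167, 364, 0], "roll": -8.4, "jaw": 65}, {"delta_pos": [167, 364, 0], "roll": -8.4, "jaw": 65}, {"delta_pos": [167, 364, 0], "roll": -8.4, "jaw": 65}, {"delta_pos": [167, 364, 20], "roll": -8.4, "jaw": 65}, {"delta_pos": [167, 364, 30], "roll": -8.4, "jaw": 65}, {"delta_pos": [167, 364, 30], "roll": -8.4, "jaw": 65}]}}

```text
time_s: 16.02
ee_pos: [642.2, 11.1, 72.7]
ee_rot: [-179.7, 0.3, 43.7]
force: [-0.0, 0.7, 0.2]
gripper_width: 59.2
gripper_force: 0.0
```

Run:
```python
from h import *
s=env.state();print(s['ee_pos'],s['ee_rot'])
f=shot('scene',[640,8,80],'s8'); box(f,(645,8),40,30,58)
f2=grab('top');box(f2,(505,273),60,25,50);box(f2,(463,367),32,22,45);box(f,(505,273),60,25,50);box(f,(463,367),32,22,45)
```

```text
[642.21966062  11.10923287  72.72391332] [-179.70699405    0.28649836   43.6554804 ]
244 [645.6   8.2] [62.4 28.6] 44.0 ztop 57.6
660 [503.4 271.2] [110.4  40.2] 1.6 ztop 45.5
354 [462.4 368.3] [52.5 54.7] 14.5 ztop 34.6
857 [508.3 272. ] [111.9  39.2] 0.6 ztop 43.3
565 [466.5 368.2] [56.6 56.3] 54.3 ztop 32.6
```

View pics/s8.png

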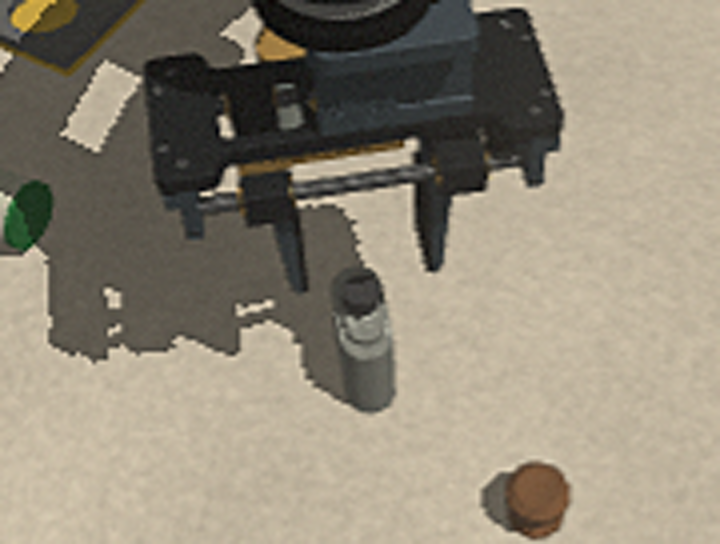

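Brush and tin are both seated: their tops are at 43 and 32 mm, which puts them on the pocket floors. The fingers straddle the flask, whose cap is at (357,290), across its thickness. I'll grasp it.

{"api": "arm_command", "payload": {"rows": [{"delta_pos": [0, 1, 20], "roll": 0, "jaw": 65}, {"delta_pos": [0, 1, 45], "roll": 0, "jaw": 65}, {"delta_pos": [0, 1, 70], "roll": 0, "jaw": 65}, {"delta_pos": [0, 1, 83], "roll": 0, "jaw": 65}, {"delta_pos": [0, 1, 88], "roll": 0, "jaw": 65}, {"delta_pos": [0, 1, 88], "roll": 0, "jaw": 65}, {"delta_pos": [0, 1, 88], "roll": 0, "jaw": 15}, {"delta_pos": [0, 1, 88], "roll": 0, "jaw": 15}, {"delta_pos": [0, 1, 88], "roll": 0, "jaw": 15}, {"delta_pos": [0, 1, 88], "roll": 0, "jaw": 15}, {"delta_pos": [0, 1, 88], "roll": 0, "jaw": 15}, {"delta_pos": [0, 1, 88], "roll": 0, "jaw": 15}, {"delta_pos": [0, 1, 88], "roll": 0, "jaw": 15}, {"delta_pos": [0, 1, 88], "roll": 0, "jaw": 15}, {"delta_pos": [0, 1, 88], "roll": 0, "jaw": 15}, {"delta_pos": [0, 1, 88], "roll": 0, "jaw": 15}], "squeeze": 25}}

```text
time_s: 17.45
ee_pos: [646.2, 9.2, -11.3]
ee_rot: [180.0, -0.0, 43.6]
force: [-1.6, 0.6, 6.0]
gripper_width: 28.1
gripper_force: 25.0
```

{"api": "arm_command", "payload": {"rows": [{"delta_pos": [0, 0, -5], "roll": 0, "jaw": 15}, {"delta_pos": [0, 0, -20], "roll": 0, "jaw": 15}, {"delta_pos": [0, 0, -42], "roll": 0, "jaw": 15}, {"delta_pos": [0, 0, -57], "roll": 0, "jaw": 15}, {"delta_pos": [4, -6, -62], "roll": -0.2, "jaw": 15}, {"delta_pos": [13, -23, -62], "roll": -0.7, "jaw": 15}, {"delta_pos": [28, -49, -62], "roll": -1.5, "jaw": 15}, {"delta_pos": [44, -78, -62], "roll": -2.4, "jaw": 15}, {"delta_pos": [61, -107, -62], "roll": -3.3, "jaw": 15}, {"delta_pos": [78, -136, -62], "roll": -4.2, "jaw": 15}, {"delta_pos": [94, -165, -62], "roll": -5.1, "jaw": 15}, {"delta_pos": [111, -194, -62], "roll": -6.0, "jaw": 15}, {"delta_pos": [127, -224, -62], "roll": -6.9, "jaw": 15}, {"delta_pos": [144, -253, -62], "roll": -7.8, "jaw": 15}, {"delta_pos": [159, -279, -62], "roll": -8.5, "jaw": 15}, {"delta_pos": [172, -302, -62], "roll": -9.1, "jaw": 15}, {"delta_pos": [181, -318, -62], "roll": -9.5, "jaw": 15}, {"delta_pos": [185, -324, -62], "roll": -9.6, "jaw": 15}, {"delta_pos": [185, -324, -62], "roll": -9.6, "jaw": 15}, {"delta_pos": [185, -324, -52], "roll": -9.6, "jaw": 15}]}}

```text
time_s: 19.12
ee_pos: [557.8, 371.5, 40.9]
ee_rot: [179.8, -0.0, 91.6]
force: [0.3, -0.5, -2.0]
gripper_width: 28.0
gripper_force: 25.0
```

{"api": "arm_command", "payload": {"rows": [{"delta_pos": [0, 0, 8], "roll": 0, "jaw": 15}, {"delta_pos": [0, 0, 12], "roll": 0, "jaw": 15}, {"delta_pos": [0, 0, 12], "roll": 0, "jaw": 15}]}}

```text
time_s: 19.37
ee_pos: [555.9, 369.3, 25.8]
ee_rot: [-179.8, 0.1, 91.5]
force: [0.4, 0.2, -1.4]
gripper_width: 28.4
gripper_force: 25.0
```

Run:
```python
from h import *
s=env.state();print(s['ee_pos'],s['ee_rot'],s['gripper_width'])
f=shot('scene',[530,340,40],'s9')
W=f['W']
for lo,hi in((45,70),(70,92)):
  m=(W[...,2]>lo)&(W[...,2]<hi)&(abs(W[...,0]-555)<16)&(abs(W[...,1]-370)<40);p=W[m];print(p[:,:2].min(0),p[:,:2].max(0))
```

```text
[555.90170539 369.26699753  25.80658739] [-1.79807748e+02  1.35994200e-01  9.14758319e+01] 28.39389957923945
[557.88099578 334.50019448] [570.90035691 342.88217903]
[554.32312977 334.70309731] [570.84128017 342.47598568]
```

View pics/s9.png

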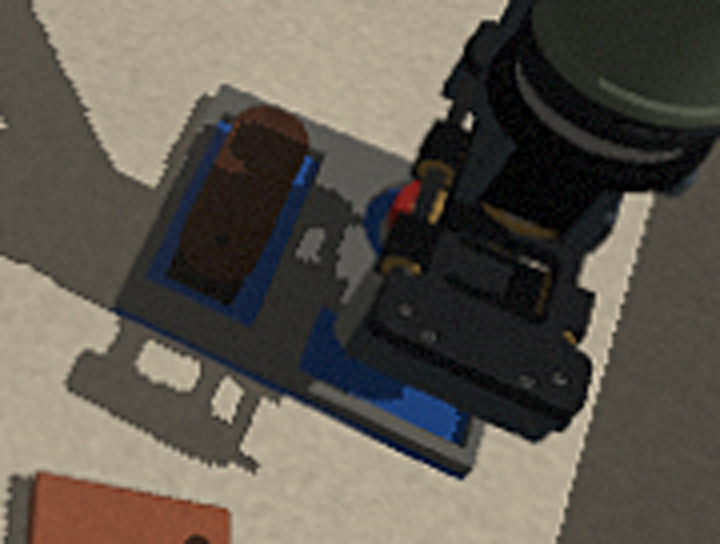

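The gripper hides the flask, but the pose reading agrees with the pocket centre to within 2 mm. I'll lower and release.

{"api": "arm_command", "payload": {"rows": [{"delta_pos": [-1, 0, 8], "roll": 0, "jaw": 15}, {"delta_pos": [-1, 0, 19], "roll": 0, "jaw": 15}, {"delta_pos": [-1, 0, 27], "roll": 0, "jaw": 15}, {"delta_pos": [-1, 0, 31], "roll": 0, "jaw": 15}, {"delta_pos": [-1, 0, 33], "roll": 0, "jaw": 15}, {"delta_pos": [-1, 0, 34], "roll": 0, "jaw": 15}, {"delta_pos": [-1, 0, 34], "roll": 0, "jaw": 15}, {"delta_pos": [-1, 0, 34], "roll": 0, "jaw": 48}, {"delta_pos": [-1, 0, 34], "roll": 0, "jaw": 48}, {"delta_pos": [-1, 0, 34], "roll": 0, "jaw": 48}, {"delta_pos": [-1, 0, 34], "roll": 0, "jaw": 48}, {"delta_pos": [-1, 0, 34], "roll": 0, "jaw": 48}, {"delta_pos": [-1, 0, 30], "roll": 0, "jaw": 48}, {"delta_pos": [-1, 0, 10], "roll": 0, "jaw": 48}, {"delta_pos": [-1, 0, -20], "roll": 0, "jaw": 48}, {"delta_pos": [-1, 0, -55], "roll": 0, "jaw": 48}, {"delta_pos": [-1, 0, -85], "roll": 0, "jaw": 48}, {"delta_pos": [-1, 0, -85], "roll": 0, "jaw": 48}]}}

```text
time_s: 20.92
ee_pos: [560.5, 372.8, 120.8]
ee_rot: [179.3, -0.4, 91.6]
force: [0.5, 0.7, 1.2]
gripper_width: 43.8
gripper_force: 0.0
```

{"api": "arm_command", "payload": {"rows": [{"delta_pos": [-238, 110, 0], "roll": 0, "jaw": 65}, {"delta_pos": [-238, 110, 0], "roll": 0, "jaw": 65}, {"delta_pos": [-238, 110, 0], "roll": 0, "jaw": 65}, {"delta_pos": [-238, 110, 0], "roll": 0, "jaw": 65}, {"delta_pos": [-238, 110, 0], "roll": 0, "jaw": 65}, {"delta_pos": [-238, 110, 0], "roll": 0, "jaw": 65}, {"delta_pos": [-238, 110, 0], "roll": 0, "jaw": 65}, {"delta_pos": [-238, 110, 0], "roll": 0, "jaw": 65}, {"delta_pos": [-238, 110, 35], "roll": 0, "jaw": 65}, {"delta_pos": [-238, 110, 65], "roll": 0, "jaw": 65}, {"delta_pos": [-238, 110, 79], "roll": 0, "jaw": 65}, {"delta_pos": [-238, 110, 79], "roll": 0, "jaw": 65}, {"delta_pos": [-238, 110, 79], "roll": 0, "jaw": 65}]}}

```text
time_s: 22.0
ee_pos: [672.3, 136.7, 33.4]
ee_rot: [-179.9, -0.0, 91.6]
force: [0.0, -0.2, 0.5]
gripper_width: 59.2
gripper_force: 0.0
```

Run:
```python
from h import *
s=env.state();print(s['ee_pos'],s['ee_rot'])
f=grab('scene')
im=f['img'][160:330,260:486];cv2.imwrite('pics/s10.png',cv2.resize(im,(791,595),interpolation=cv2.INTER_CUBIC))
box(f,(555,370),40,30,58);box(f,(673,134),25,10,32);box(f,(555,370),40,68,90)
```

```text
[672.32335366 136.73327882  33.35509791] [-1.79898396e+02 -8.06776108e-03  9.16416670e+01]
364 [558.3 365.8] [30.6 61.5] 0.3 ztop 57.7
19 [673.9 148.9] [13.   4.3] 5.2 ztop 28.6
109 [558.2 367.6] [18.8 18.8] 52.3 ztop 79.2
```

View pics/s10.png

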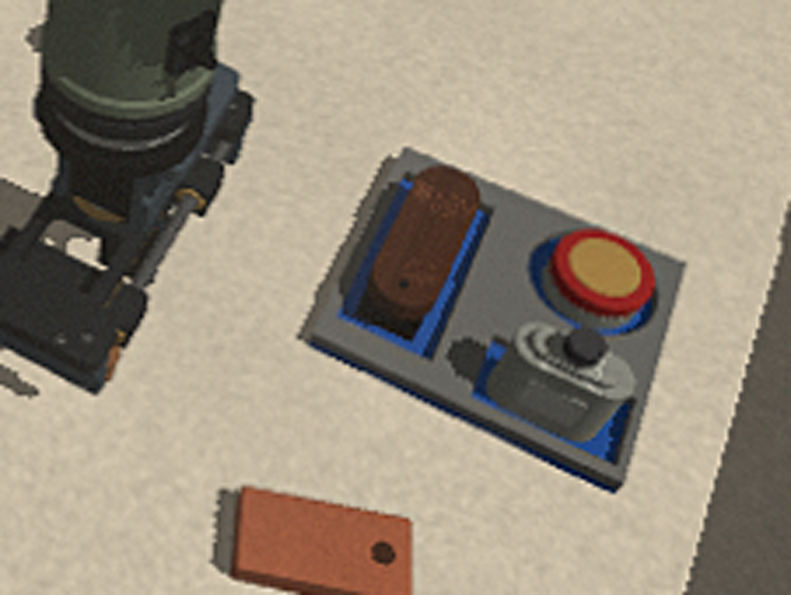

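All three shoe-care items sit upright in their pockets: brush (430,240), tin (600,270), flask (575,375), with the cap top at z≈79. Now for the oak knob.

{"api": "arm_command", "payload": {"rows": [{"delta_pos": [-1.5, 0, 15], "roll": 0, "jaw": 65}, {"delta_pos": [-1.5, 0, 32], "roll": 0, "jaw": 65}, {"delta_pos": [-1.5, 0, 44], "roll": 0, "jaw": 65}, {"delta_pos": [-1.5, 0, 49], "roll": 0, "jaw": 65}, {"delta_pos": [-1.5, 0, 49], "roll": 0, "jaw": 65}, {"delta_pos": [-1.5, 0, 49], "roll": 0, "jaw": 20}, {"delta_pos": [-1.5, 0, 49], "roll": 0, "jaw": 20}, {"delta_pos": [-1.5, 0, 49], "roll": 0, "jaw": 20}, {"delta_pos": [-1.5, 0, 49], "roll": 0, "jaw": 20}, {"delta_pos": [-1.5, 0, 49], "roll": 0, "jaw": 20}, {"delta_pos": [-1.5, 0, 49], "roll": 0, "jaw": 20}, {"delta_pos": [-1.5, 0, 49], "roll": 0, "jaw": 20}, {"delta_pos": [-1.5, 0, 49], "roll": 0, "jaw": 20}, {"delta_pos": [-1.5, 0, 49], "roll": 0, "jaw": 20}], "squeeze": 15}}

```text
time_s: 23.22
ee_pos: [673.6, 134.0, -14.3]
ee_rot: [179.9, -0.0, 91.6]
force: [-1.3, 0.7, 5.3]
gripper_width: 32.9
gripper_force: 15.0
```

{"api": "arm_command", "payload": {"rows": [{"delta_pos": [0, 0, -5], "roll": 0, "jaw": 20}, {"delta_pos": [0, 0, -20], "roll": 0, "jaw": 20}, {"delta_pos": [0, 0, -42], "roll": 0, "jaw": 20}, {"delta_pos": [0, 0, -57], "roll": 0, "jaw": 20}, {"delta_pos": [-9, -3, -60], "roll": 0, "jaw": 20}, {"delta_pos": [-28, -10, -60], "roll": 0, "jaw": 20}, {"delta_pos": [-61, -21, -60], "roll": 0, "jaw": 20}, {"delta_pos": [-99, -33, -60], "roll": 0, "jaw": 20}, {"delta_pos": [-137, -46, -60], "roll": 0, "jaw": 20}, {"delta_pos": [-174, -59, -60], "roll": 0, "jaw": 20}, {"delta_pos": [-212, -71, -60], "roll": 0, "jaw": 20}, {"delta_pos": [-250, -84, -60], "roll": 0, "jaw": 20}, {"delta_pos": [-288, -97, -60], "roll": 0, "jaw": 20}, {"delta_pos": [-325, -109, -60], "roll": 0, "jaw": 20}, {"delta_pos": [-363, -122, -60], "roll": 0, "jaw": 20}, {"delta_pos": [-401, -135, -60], "roll": 0, "jaw": 20}, {"delta_pos": [-429, -144, -60], "roll": 0, "jaw": 20}, {"delta_pos": [-452, -152, -60], "roll": 0, "jaw": 20}, {"delta_pos": [-467, -157, -60], "roll": 0, "jaw": 20}, {"delta_pos": [-471, -158, -60], "roll": 0, "jaw": 20}]}}

```text
time_s: 24.88
ee_pos: [526.5, -343.5, 44.0]
ee_rot: [-179.9, -0.0, 91.4]
force: [0.1, -0.1, -0.3]
gripper_width: 32.7
gripper_force: 15.0
```

{"api": "arm_command", "payload": {"rows": [{"delta_pos": [0, 0, 10], "roll": 0, "jaw": 20}, {"delta_pos": [0, 0, 22], "roll": 0, "jaw": 20}, {"delta_pos": [0, 0, 25], "roll": 0, "jaw": 20}, {"delta_pos": [0, 0, 25], "roll": 0, "jaw": 20}]}}

```text
time_s: 25.22
ee_pos: [527.6, -339.0, 18.2]
ee_rot: [-179.8, -0.1, 91.7]
force: [-0.2, -0.3, -0.1]
gripper_width: 32.5
gripper_force: 15.0
```

Run:
```python
from h import *
s=env.state();print(s['ee_pos'],s['ee_rot'],s['gripper_width'])
f=shot('scene',[500,-340,40],'s11',70,50)
W=f['W'];I=f['img'].astype(int)
m=(W[...,2]>35)&(W[...,2]<70)&(abs(W[...,0]-527)<25)&(abs(W[...,1]+341)<25)&(I[...,2]>I[...,0]+15)
p=W[m].astype(np.float32);print(len(p),p.min(0),p.max(0)) if len(p) else print(0)
```

```text
[ 527.56628995 -339.00253423   18.15344857] [-1.79829294e+02 -1.43380347e-01  9.16676828e+01] 32.49635185402705
96 [ 511.5672  -354.96802   35.17618] [ 545.89795  -319.39413    65.945206]
```

View pics/s11.png

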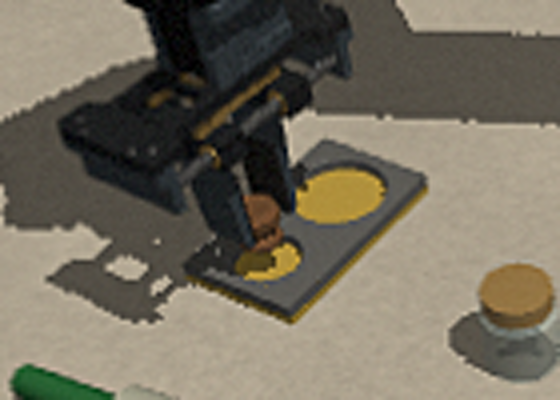

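The knob at (262,215) hangs upright over its small pocket at (270,260). I'll lower and release it.

{"api": "arm_command", "payload": {"rows": [{"delta_pos": [0, 0, 8], "roll": 0, "jaw": 20}, {"delta_pos": [0, 0, 17], "roll": 0, "jaw": 20}, {"delta_pos": [0, 0, 23], "roll": 0, "jaw": 20}, {"delta_pos": [0, 0, 26], "roll": 0, "jaw": 20}, {"delta_pos": [0, 0, 28], "roll": 0, "jaw": 20}, {"delta_pos": [0, 0, 29], "roll": 0, "jaw": 20}, {"delta_pos": [0, 0, 29], "roll": 0, "jaw": 20}, {"delta_pos": [0, 0, 29], "roll": 0, "jaw": 55}, {"delta_pos": [0, 0, 29], "roll": 0, "jaw": 55}, {"delta_pos": [0, 0, 29], "roll": 0, "jaw": 55}, {"delta_pos": [0, 0, 29], "roll": 0, "jaw": 55}, {"delta_pos": [0, 0, 29], "roll": 0, "jaw": 55}, {"delta_pos": [0, 0, 25], "roll": 0, "jaw": 55}, {"delta_pos": [0, 0, 5], "roll": 0, "jaw": 55}, {"delta_pos": [0, 0, -25], "roll": 0, "jaw": 55}, {"delta_pos": [0, 0, -60], "roll": 0, "jaw": 55}, {"delta_pos": [0, 0, -80], "roll": 0, "jaw": 55}, {"delta_pos": [0, 0, -80], "roll": 0, "jaw": 55}]}}

```text
time_s: 26.77
ee_pos: [531.2, -343.3, 105.9]
ee_rot: [179.5, 0.4, 91.6]
force: [0.3, -0.4, 1.0]
gripper_width: 50.1
gripper_force: 0.0
```

{"api": "arm_command", "payload": {"rows": [{"delta_pos": [199, -23, 0], "roll": 17.7, "jaw": 80}, {"delta_pos": [199, -23, 0], "roll": 17.7, "jaw": 80}, {"delta_pos": [199, -23, 0], "roll": 17.7, "jaw": 80}, {"delta_pos": [199, -23, 0], "roll": 17.7, "jaw": 80}, {"delta_pos": [199, -23, 0], "roll": 17.7, "jaw": 80}, {"delta_pos": [199, -23, 0], "roll": 17.7, "jaw": 80}, {"delta_pos": [199, -23, 0], "roll": 17.7, "jaw": 80}, {"delta_pos": [199, -23, 0], "roll": 17.7, "jaw": 80}, {"delta_pos": [199, -23, 0], "roll": 17.7, "jaw": 80}, {"delta_pos": [199, -23, 0], "roll": 17.7, "jaw": 80}, {"delta_pos": [199, -23, 0], "roll": 17.7, "jaw": 80}, {"delta_pos": [199, -23, 0], "roll": 17.7, "jaw": 80}, {"delta_pos": [199, -23, 0], "roll": 17.7, "jaw": 80}, {"delta_pos": [199, -23, 0], "roll": 17.7, "jaw": 80}, {"delta_pos": [199, -23, 15], "roll": 17.7, "jaw": 80}, {"delta_pos": [199, -23, 20], "roll": 17.7, "jaw": 80}, {"delta_pos": [199, -23, 20], "roll": 17.7, "jaw": 80}]}}

```text
time_s: 28.18
ee_pos: [498.3, -142.5, 78.3]
ee_rot: [-179.9, 0.2, 3.1]
force: [-0.3, 0.8, 0.2]
gripper_width: 72.9
gripper_force: 0.0
```

Run:
```python
from h import *
s=env.state();print(s['ee_pos'],s['ee_rot'])
f=grab('scene');box(f,(498,-143),35,45,64);box(f,(526,-341),20,27,40)
f=grab('top');box(f,(526,-341),20,27,42)
W=f['W']
```

```text
[ 498.26560905 -142.50763885   78.32162652] [-179.92549225    0.21644492    3.1323361 ]
250 [ 500.2 -142.1] [47.9 44.8] 34.6 ztop 61.0
82 [ 530.3 -338.3] [28.6 29.9] 41.1 ztop 35.3
125 [ 525.6 -338.6] [32.1 31.3] 46.2 ztop 36.8
```

{"api": "arm_command", "payload": {"rows": [{"delta_pos": [0, 0, 20], "roll": 0, "jaw": 80}, {"delta_pos": [0, 0, 45], "roll": 0, "jaw": 80}, {"delta_pos": [0, 0, 72], "roll": 0, "jaw": 80}, {"delta_pos": [0, 0, 88], "roll": 0, "jaw": 80}, {"delta_pos": [0, 0, 93], "roll": 0, "jaw": 80}, {"delta_pos": [0, 0, 93], "roll": 0, "jaw": 80}, {"delta_pos": [0, 0, 93], "roll": 0, "jaw": 42}, {"delta_pos": [0, 0, 93], "roll": 0, "jaw": 42}, {"delta_pos": [0, 0, 93], "roll": 0, "jaw": 42}, {"delta_pos": [0, 0, 93], "roll": 0, "jaw": 42}, {"delta_pos": [0, 0, 93], "roll": 0, "jaw": 42}, {"delta_pos": [0, 0, 93], "roll": 0, "jaw": 42}, {"delta_pos": [0, 0, 93], "roll": 0, "jaw": 42}, {"delta_pos": [0, 0, 93], "roll": 0, "jaw": 42}], "squeeze": 25}}

```text
time_s: 29.45
ee_pos: [500.8, -143.2, -11.9]
ee_rot: [180.0, -0.1, 3.1]
force: [-1.0, 0.3, 5.4]
gripper_width: 51.3
gripper_force: 25.0
```

{"api": "arm_command", "payload": {"rows": [{"delta_pos": [0, 0, -5], "roll": 0, "jaw": 42}, {"delta_pos": [0, 0, -20], "roll": 0, "jaw": 42}, {"delta_pos": [0, 0, -42], "roll": 0, "jaw": 42}, {"delta_pos": [0, 0, -57], "roll": 0, "jaw": 42}, {"delta_pos": [-3, 10, -60], "roll": 0, "jaw": 42}, {"delta_pos": [-10, 32, -60], "roll": 0, "jaw": 42}, {"delta_pos": [-19, 60, -60], "roll": 0, "jaw": 42}, {"delta_pos": [-29, 92, -60], "roll": 0, "jaw": 42}, {"delta_pos": [-39, 124, -60], "roll": 0, "jaw": 42}, {"delta_pos": [-49, 155, -60], "roll": 0, "jaw": 42}, {"delta_pos": [-57, 180, -60], "roll": 0, "jaw": 42}, {"delta_pos": [-62, 195, -60], "roll": 0, "jaw": 42}, {"delta_pos": [-63, 199, -60], "roll": 0, "jaw": 42}, {"delta_pos": [-63, 199, -60], "roll": 0, "jaw": 42}, {"delta_pos": [-63, 199, -45], "roll": 0, "jaw": 42}, {"delta_pos": [-63, 199, -35], "roll": 0, "jaw": 42}, {"delta_pos": [-63, 199, -35], "roll": 0, "jaw": 42}, {"delta_pos": [-63, 199, -35], "roll": 0, "jaw": 42}]}}

```text
time_s: 30.95
ee_pos: [447.0, -343.7, 21.0]
ee_rot: [-179.9, 0.1, 3.1]
force: [-1.0, -0.2, -2.2]
gripper_width: 51.4
gripper_force: 25.0
```

Run:
```python
from h import *
s=env.state();print(s['ee_pos'],s['ee_rot'],s['gripper_width'])
f=grab('scene');box(f,(447.5,-344.5),32,78,100);box(f,(447.5,-344.5),25,40,75)
```

```text
[ 446.96636916 -343.6737986    21.03527429] [-1.79889823e+02  1.16153284e-01  3.13183092e+00] 51.35248242615359
152 [ 458.7 -346.4] [59.2 28.8] 74.1 ztop 96.5
94 [ 466.7 -339.1] [ 9.6 35.7] 17.0 ztop 74.1
```

{"api": "arm_command", "payload": {"rows": [{"delta_pos": [0, 0, 8], "roll": 0, "jaw": 42}, {"delta_pos": [0, 0, 17], "roll": 0, "jaw": 42}, {"delta_pos": [0, 0, 23], "roll": 0, "jaw": 42}, {"delta_pos": [0, 0, 26], "roll": 0, "jaw": 42}, {"delta_pos": [0, 0, 28], "roll": 0, "jaw": 42}, {"delta_pos": [0, 0, 29], "roll": 0, "jaw": 42}, {"delta_pos": [0, 0, 29], "roll": 0, "jaw": 42}, {"delta_pos": [0, 0, 29], "roll": 0, "jaw": 78}, {"delta_pos": [0, 0, 29], "roll": 0, "jaw": 78}, {"delta_pos": [0, 0, 29], "roll": 0, "jaw": 78}, {"delta_pos": [0, 0, 29], "roll": 0, "jaw": 78}, {"delta_pos": [0, 0, 29], "roll": 0, "jaw": 78}, {"delta_pos": [0, 0, 25], "roll": 0, "jaw": 78}, {"delta_pos": [0, 0, 5], "roll": 0, "jaw": 78}, {"delta_pos": [0, 0, -25], "roll": 0, "jaw": 78}, {"delta_pos": [0, 0, -60], "roll": 0, "jaw": 78}, {"delta_pos": [0, 0, -95], "roll": 0, "jaw": 78}, {"delta_pos": [0, 0, -120], "roll": 0, "jaw": 78}, {"delta_pos": [0, 0, -120], "roll": 0, "jaw": 78}]}}

```text
time_s: 32.58
ee_pos: [450.6, -347.5, 148.4]
ee_rot: [179.5, -0.5, 3.1]
force: [1.4, 0.0, 0.6]
gripper_width: 71.4
gripper_force: 0.0
```

Run:
```python
from h import *
s=env.state();print(s['time_s'],s['ee_pos'],s['force'])
f=grab('scene');cv2.imwrite('pics/s12.png',cv2.resize(f['img'],(768,576),interpolation=cv2.INTER_CUBIC))
for c,r,a,b in(((447,-344),35,50,75),((529,-338),22,27,45),((555,370),40,30,58),((505,273),62,25,50),((466,368),32,22,45),((458,-9),25,10,40),((706,293),60,10,30)):box(f,c,r,a,b)
```

```text
32.5833 [ 450.60681    -347.48974785  148.3771411 ] [1.44013774 0.03068014 0.619454  ]
204 [ 448.  -343.1] [44.9 45.1] 31.2 ztop 66.7
89 [ 530.3 -338.1] [31.  30.2] 38.2 ztop 34.9
374 [558.6 365.4] [30.3 60.6] 2.6 ztop 57.8
862 [506.7 271.9] [114.2  39.3] 0.6 ztop 43.4
580 [467.2 367.8] [57.4 56.7] 51.9 ztop 32.6
124 [458.7  -8.3] [30.2 33.2] 36.0 ztop 29.2
1281 [706.1 293.7] [45.6 89.4] 21.1 ztop 22.1
```

View pics/s12.png

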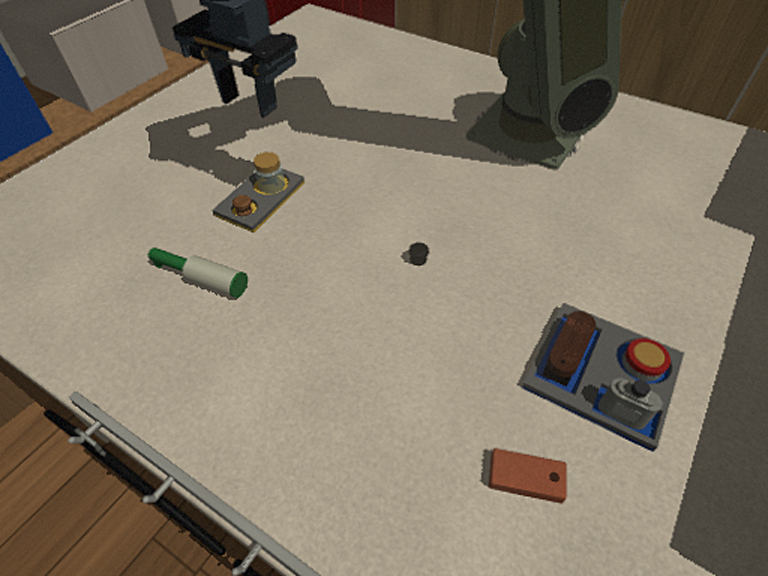

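All five items are seated: jar (267,170), knob (242,205), brush (572,345), tin (648,357) and flask (632,400). Their top heights match the pocket floors. The black knob, cedar block and lint roller haven't moved, and the gripper is clear.

```bash
python3 -c "
from workcell import env
print(env.job_done())"
```

```text
the job is handed in; nothing more can be done
None
```

Both kits are made up and the job is handed in at about 33 s: all five items stand upright in their pockets, and the black knob, cedar block and lint roller are where they were.

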